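# Make up the gluing kit and the clamping kit

## Task

Make up two kits from the stock on the bench. The blue tray gets the gluing kit: the cork sanding block lying flat in the wide bay and the glue bottle standing in the narrow bay; the yellow tray gets the clamping kit: the V-block, V upwards, in the wide bay, and both silver hex bolts, standing on their heads, in the narrow bay. Set each thing down on the tray floor without dropping it, and leave the flux tin and the black cap screw where they are.

Things in the scene. Friction and masses are not known exactly. Their poses are not given: they have to be found in the camera images.
- blue_tray: blue open tray, fixed, 120 (its x) x 150 mm (its y). Floor 3 mm thick, walls 4 mm thick and 14 mm high; a divider (y = +11 mm, 4 mm thick, 12 mm high) parts a wide bay (112 mm along x, 80 mm along y, centre y = -31 mm) from a narrow bay (112 x 58 mm, centre y = +42 mm). Origin: centre of its underside. A small white label marks the -x wall. Trades spots with the yellow tray.
- yellow_tray: yellow open tray, fixed, 120 (its x) x 150 mm (its y). Floor 3 mm thick, walls 4 mm thick and 14 mm high; a divider (y = +11 mm, 4 mm thick, 12 mm high) parts a wide bay (112 mm along x, 80 mm along y, centre y = -31 mm) from a narrow bay (112 x 58 mm, centre y = +42 mm). Origin: centre of its underside. A small white label marks the -x wall. 
- sanding_block: light brown cork sanding block lying flat behind the grinder (not the brown blocks far off to the left), 58 mm (its x) by 92 mm (its y) by 28 mm high, 50 g. Origin at the centre of its underside. Grip it across the 58 mm width. Goes in the blue tray's wide bay, its length best along the tray's x, where it has 10 mm to spare at either end.
- glue_bottle: upright yellow bottle with a red and white label and a black cap, 42 mm across, 110 mm high (round body up to 92 mm, cap 33 mm across above that), 120 g. Origin at the centre of its underside, z up. Goes in the blue tray's narrow bay.
- v_block: grey steel V-block, V upwards, 50 x 50 mm and 40 mm high, 500 g. Origin at the centre of its underside, z up. Its square sides stand 14 degrees (0.25 rad) clockwise, seen from above, of its own x and y axes: the groove runs along the direction at -0.25 rad from its x axis. Grip it across the two full sides beside the groove (50 mm apart). Goes in the yellow tray's wide bay, any way round.
- hex_bolt_1: silver-grey M10 hex bolt standing on its head, 39 mm high, 16 mm across the head below, narrowing to 10 mm at the top, 25 g. Origin at the centre of its underside, z up. Goes in the yellow tray's narrow bay.
- hex_bolt_2: the other silver-grey M10 hex bolt, exactly like the first, also standing on its head; it goes in the yellow tray's narrow bay too, beside the first.
- flux_tin: round cream tin with a blue band and pale grey lid, 60 mm across, 35 mm high, standing behind the grinder. Not wanted in either kit. Origin at the centre of its underside.
- cap_screw: black M6 cap screw standing upright, 14 mm across, 26 mm high, standing in the stock. Not wanted in either kit. Origin at the centre of its underside.
- bench_grinder: grey bench grinder, fixed in mid-bench; not used, but in the way. Origin under its middle, which is at x = 0.40, y = 0.16 m; it reaches x 0.28 to 0.53 and y -0.05 to 0.38 m, 0.25 m high, its eye shields (x 0.32 to 0.39) y -0.10 to 0.43 m, 0.285 m high. Carry things over it or behind it. The window sill behind the work starts at x = 0.75 m, 0.11 to 0.17 m up.
Things that resemble listed ones, but are neither listed nor needed, are in the scene too. What is shaped like the v_block but green or turquoise is not meant.

How it is judged (in metres and radians):
At the end, for the whole second after the job is handed in: Sanding block (wide bay) and glue bottle (narrow bay) in the blue tray; V-block (wide), both hex bolts (narrow) in the yellow one; each flat or upright within 0.08 to 0.12 rad, underside within 4 mm of the floor, at rest. Tin and cap screw within 20 mm of their starts (x of glue_bottle in the frame of blue_tray between -0.04 and 0.04 m and y of glue_bottle in the frame of blue_tray between 0.03 and 0.054 m and z of glue_bottle in the frame of blue_tray between 0 and 0.007 m and angle between glue_bottle's own z axis and vertical below 0.1 rad and x of sanding_block in the frame of blue_tray between -0.03 and 0.03 m and y of sanding_block in the frame of blue_tray between -0.05 and -0.012 m and z of sanding_block in the frame of blue_tray between 0 and 0.007 m and angle between each of sanding_block, v_block's own z axis and vertical below 0.08 rad and x of v_block in the frame of yellow_tray between -0.035 and 0.035 m and y of v_block in the frame of yellow_tray between -0.051 and -0.011 m and z of v_block in the frame of yellow_tray between 0 and 0.007 m and x of hex_bolt_1 in the frame of yellow_tray between -0.052 and 0.052 m and y of hex_bolt_1 in the frame of yellow_tray between 0.017 and 0.067 m and z of hex_bolt_1 in the frame of yellow_tray between 0 and 0.007 m and angle between each of hex_bolt_1, hex_bolt_2's own z axis and vertical below 0.12 rad and x of hex_bolt_2 in the frame of yellow_tray between -0.052 and 0.052 m and y of hex_bolt_2 in the frame of yellow_tray between 0.017 and 0.067 m and z of hex_bolt_2 in the frame of yellow_tray between 0 and 0.007 m and linear speed of each of glue_bottle, sanding_block, v_block, hex_bolt_1, hex_bolt_2 below 0.02 m/s and angular speed of each of glue_bottle, sanding_block, v_block, hex_bolt_1, hex_bolt_2 below 0.3 rad/s and distance of each of flux_tin, cap_screw from where it was at the start of the episode below 0.02 m); the robot touches nothing.
It fails at once if a kit part is dropped or knocked flying (faster than 0.6 m/s while not held by the fingers) ((linear speed of glue_bottle above 0.6 m/s and contact force between glue_bottle and the fingers below 0.05 N) or (linear speed of sanding_block above 0.6 m/s and contact force between sanding_block and the fingers below 0.05 N) or (linear speed of v_block above 0.6 m/s and contact force between v_block and the fingers below 0.05 N) or (linear speed of hex_bolt_1 above 0.6 m/s and contact force between hex_bolt_1 and the fingers below 0.05 N) or (linear speed of hex_bolt_2 above 0.6 m/s and contact force between hex_bolt_2 and the fingers below 0.05 N)).
It fails at once if the flux tin or the black cap screw is moved more than 20 mm (distance of any of flux_tin, cap_screw from where it was at the start of the episode above 0.02 m).
It also fails if it takes over 144 s, if anything falls off the work surface, if the arm or the gripper's body presses on something with over 40 N, if the wrist force passes 120 N, or if a joint passes its speed limit or range.

## Robot

A 6-joint arm with a two-finger parallel gripper is mounted at the origin on a cart in front of the work surface, level with it; the furniture and walls round the work are solid. World frame = base frame: x ahead of the robot, y to its left, z up, the work surface at z = 0. Lengths are in mm, angles in rad, forces in N, time in s.
With the tool pointing down it reaches from about 350 to 875 mm from the base axis. Payload 4.2 kg.
Tool frame: the origin (TCP) lies between the finger pads; the fingertips stand 25 mm ahead of it and the grasp point (between the pads) lies 6 mm ahead of it; z points along the fingers, y is the line along which they close (so a half turn about z gives the same grasp; the last joint's range is limited). The gripper opens to 85 mm and grips with 20 to 120 N. Pads are 22 mm wide; open, the fingers measure 114 mm over their backs; the gripper's body (76 mm by 85 mm) begins 54 mm behind the grasp point. The pads swing forward as they close: fully open they stand 13 mm farther back than shut.
Start: joints at [1.532, 0.385, 0.008, 0, -1.194, -0.259], TCP at [183.354, 597.479, 256.312] pointing down, gripper open.
Joint ranges: [-3.14, 3.14], [-1.21, 2.06], [-1.07, 1.41], [-3.16, 2.05], [-2.99, -0.16], [-3.1, 3.1]. Speed limits (rad/s): [2.79, 2.79, 3.14, 3.14, 3.14, 3.14].

## Interface

Orientations are given as a unit quaternion [x, y, z, w].
In Python, from bench import arm gives the robot as it stands.
- The arm moves only by the shell command python3 -m pendant 'ROWS'. ROWS is JSON, a list of rows, each a list of 7 numbers: the shift along the tool's x, y, z in m, then the turn, a rotation vector about the tool's x, y, z in degrees, then the finger opening in m, from 0 to 0.0854. In form: [[x, y, z, wx, wy, wz, fingers], ...]. A call has 1 to 12 rows; each row shifts and turns the commanded pose from where the row before left it, along the tool's axes as they then stand; what a row does not reach is not made up. A row lasts 1/10 s, in which the tool goes at most 50 mm and 8.59 degrees, less where a joint would pass 70% of its speed; a pose out of reach is approached as far as the arm can. A call is refused whole if a number of a shift passes 0.05 or a number of a turn 8.59, either way. A call with a gripper value outside its range is refused whole. The fingers move at their own pace and stop on an object; the grip force is fixed at half the most. Time passes only in rows, so rows that do not move let the fingers close. It gives the time, the measured TCP pose, the force, the opening and the grip force at its end, in the units of the state.
- arm.read_state(): the state, without advancing time (a new reading comes with each control period).
- arm.get_image(name): name is "side" or "top" or "wrist"; returns a dict with "image" (480x640x3 uint8, red, green, blue), "fx", "fy", "cx", "cy" (pixels), "xyz" and "rotation" of the camera in the world. Camera axes: x right, y down, z forward; pixel columns grow to the right and rows downward; lengths in mm; the calibration is good to about 2 mm. A picture is of the moment at which its call begins. There is no depth.
- arm.job_done(): hands the job in; it is judged then, once.
The state is a dict: "clock": time; "joints": joint angles; "joint_vel": joint speeds; "joint_efforts": joint torques, N m; "position": TCP position; "ee_rot": TCP orientation; "contact_force": force on the tool from outside, world axes, zero at the start; "wrist_torque": the same for the moment, N m; "gripper_width": finger opening in mm; "grasp_force": force on a finger pad.
Only numpy, scipy, OpenCV 4.12 (cv2) and the standard library are available. Lean on these libraries where they do the work, as an engineer would, in place of code of your own. Each camera call takes 0.05 s, during which the arm holds its last target. There are 200 camera calls.

## Working session

There is one attempt and no reset: what is moved stays moved. The work goes in short steps, Python scripts to look and compute and a shell command to move; the robot and the scene stay as the last step left them, time stands still between calls to the robot, and variables do not carry over. Pictures are saved under pics/ and viewed, at most 14 in all, crops included, and the job is handed in when it is done.

```bash
mkdir -p pics; ls; python3 - <<'E'
from bench import arm
import cv2,pickle
for n in("side","top","wrist"):
    d=arm.get_image(n); pickle.dump(d,open(n+".pkl","wb")); cv2.imwrite(f"pics/{n}0.png",d["image"][:,:,::-1])
    print(n,d["fx"],d["cx"],d["cy"],d["xyz"],d["rotation"])
print(arm.read_state())
E
```

```text
pics
side 436.153891976533 315.29887233160724 237.92208141441486 [432.41887228 835.59970707 680.38558546] [-0.0264496   0.91149096 -0.41042188  0.00620787]
top 472.16667498471867 318.7064088319356 235.22052975819352 [ 283.46566275  155.25559634 1009.51073821] [ 0.7103421  -0.69748401  0.06446255 -0.06909949]
wrist 411.08637637849466 313.0689117307515 233.66525129090738 [262.44461389 573.5132118  372.84560803] [-0.58596698  0.79388133  0.12981423 -0.09769027]
{'clock': 0.15, 'joints': array([ 1.53159177e+00,  3.85367389e-01,  6.95372130e-03, -3.55119410e-04,
       -1.19399733e+00, -2.58632625e-01]), 'joint_vel': array([-0.00125806, -0.00378836,  0.0042417 ,  0.00260197,  0.00098422,
        0.00096106]), 'joint_efforts': array([-4.34303211e-04, -3.92679834e+01,  1.88580483e+01,  4.18862611e+00,
       -3.41091290e-03, -7.15033153e-07]), 'position': array([183.25455111, 597.11909841, 255.48541947]), 'ee_rot': array([ 9.88922052e-01, -1.48433472e-01, -7.56596154e-05,  8.20554906e-04]), 'contact_force': array([-0.05460912,  0.42087692,  0.6894672 ]), 'wrist_torque': array([0.04006253, 0.01412971, 0.0029323 ]), 'grasp_force': 0.0, 'gripper_width': 85.40863380593794}
```

View pics/top0.png

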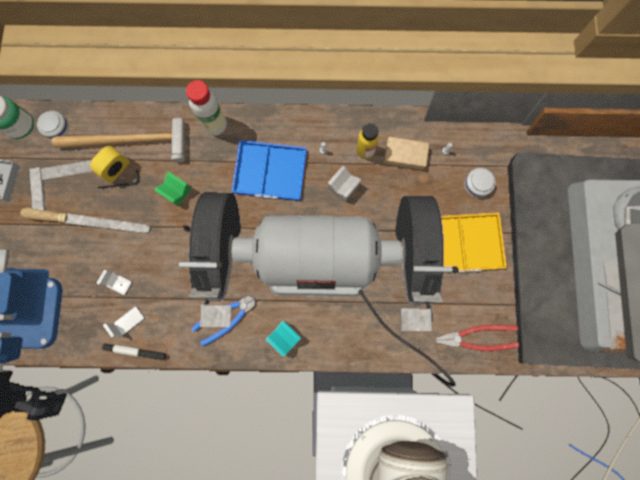

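View pics/side0.png

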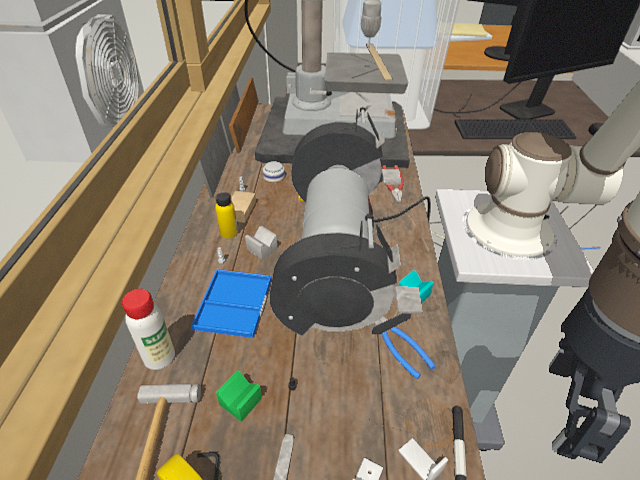

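View pics/wrist0.png

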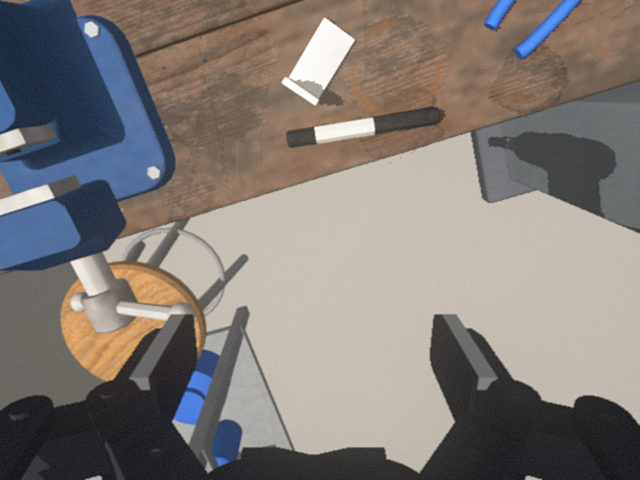

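The top view shows the blue tray at (270,170), V-block (345,184), bolts (323,148) and (447,149), bottle (368,140), cork block (407,153), tin (481,180), yellow tray (472,242, part hidden by the wheel) and cap screw about (187,228). The side view confirms the layout; the wrist view shows only the left front edge of the bench.

```bash
cat > h.py <<'E'
import numpy as np,cv2,pickle
from scipy.spatial.transform import Rotation as R
from bench import arm
def rays(d,uv):
    uv=np.atleast_2d(uv).astype(float)
    r=np.c_[(uv[:,0]-d["cx"])/d["fx"],(uv[:,1]-d["cy"])/d["fy"],np.ones(len(uv))]
    return np.array(d["xyz"]),R.from_quat(d["rotation"]).apply(r)
def onz(d,uv,z):
    o,r=rays(d,uv); return o+r*((z-o[2])/r[:,2])[:,None]
def proj(d,p):
    c=R.from_quat(d["rotation"]).inv().apply(np.atleast_2d(p)-d["xyz"])
    return np.c_[c[:,0]/c[:,2]*d["fx"]+d["cx"],c[:,1]/c[:,2]*d["fy"]+d["cy"]]
def mask(d,lo,hi,roi=None):
    m=cv2.inRange(cv2.cvtColor(d["image"],cv2.COLOR_RGB2HSV),np.array(lo),np.array(hi))
    if roi: k=np.zeros_like(m); a,b,c,e=roi; k[b:e,a:c]=255; m&=k
    return m
def big(m):
    c=max(cv2.findContours(m,cv2.RETR_EXTERNAL,cv2.CHAIN_APPROX_NONE)[0],key=cv2.contourArea)
    return c[:,0]
def rect(d,cont,z):
    "min-area rectangle of a contour on plane z: centre, sides, angle(deg) of first side"
    return cv2.minAreaRect(onz(d,cont,z)[:,:2].astype(np.float32))
def shot(name,tag,save=True):
    d=arm.get_image(name); pickle.dump(d,open(f"{tag}.pkl","wb"))
    if save: cv2.imwrite(f"pics/{tag}.png",d["image"][:,:,::-1])
    return d
def togo(target,yaw,s=None):
    """shift in tool axes (mm) to a TCP target with the tool down, its y axis at yaw (deg, mod 180) in world, and wrist turn"""
    s=s or arm.read_state(); r=R.from_quat(s["ee_rot"]); m=r.as_matrix()
    y=np.degrees(np.arctan2(m[1,1],m[0,1])); dy=(yaw-y+90)%180-90
    print("tool y yaw",y.round(1),"turn about tool z",round(-dy,1),"shift",(m.T@(np.array(target)-s["position"])).round(1),"tilt",m[:,2].round(3),"j",s["joints"].round(2))
E
python3 - <<'E'
from h import *
t=pickle.load(open("top.pkl","rb")); s=pickle.load(open("side.pkl","rb"))
c=cv2.resize(t["image"][120:285,160:520],None,fx=2.2,fy=2.2,interpolation=cv2.INTER_CUBIC)
e=cv2.resize(s["image"][160:345,180:310],None,fx=3,fy=3,interpolation=cv2.INTER_CUBIC)
cv2.imwrite("pics/c1.png",c[:,:,::-1]); cv2.imwrite("pics/c2.png",e[:,:,::-1])
print("blue",rect(t,big(mask(t,(100,150,80),(120,255,255),(220,130,320,210))),14))
print("yellow",rect(t,big(mask(t,(20,150,120),(32,255,255),(430,200,515,280))),14))
print("yellow bbox px",cv2.boundingRect(big(mask(t,(20,150,120),(32,255,255),(430,200,515,280)))))
for n,uv,z in [("vb",(345,184),40),("b1",(323,145),39),("b2",(447,146),39),("glue",(370,131),110),("cork",(407,153),28),("tin",(481,180),35),("cap",(187,228),26),("grinder base",(400,320),0)]: print(n,onz(t,uv,z)[0].round(0))
E
```

```text
blue ((619.2523193359375, 275.7597351074219), (150.93753051757812, 120.87332916259766), 84.5760269165039)
yellow ((466.8145751953125, -165.34783935546875), (121.33917999267578, 131.2062530517578), 3.6768128871917725)
yellow bbox px (442, 213, 65, 57)
vb [581. 109.  40.]
b1 [669. 158.  39.]
b2 [ 671. -111.   39.]
glue [672.  63. 110.]
cork [658. -26.  28.]
tin [ 597. -183.   35.]
cap [482. 444.  26.]
grinder base [298. -11.   0.]
```

View pics/c1.png

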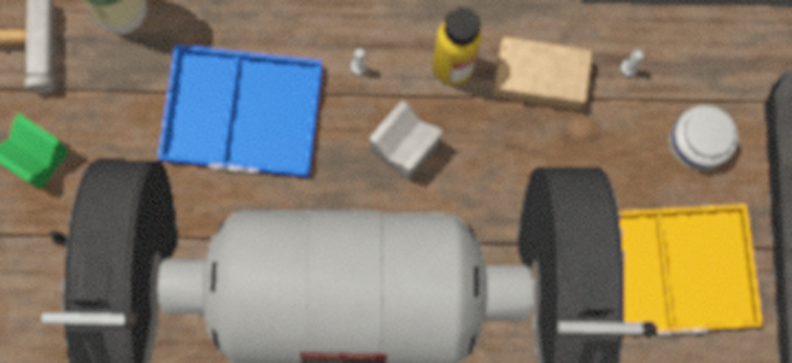

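View pics/c2.png

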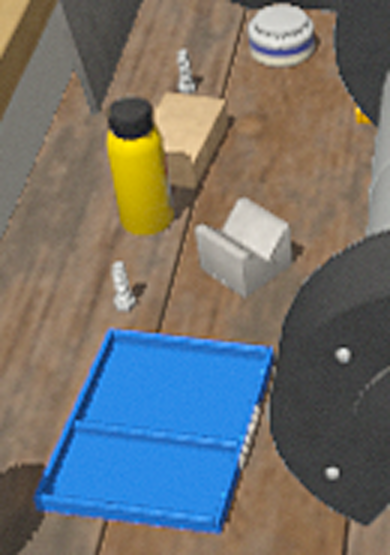

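Crops: both trays have the white label on the robot-side wall (crop 1 (235,168) and (685,330)), divider left of centre, so each tray's y axis points roughly to world +y. The sizes fit (150.9 x 120.9 for blue; the yellow's left part is hidden). Cap screw at crop (58,238), clear of everything. Moving up and round to behind the grinder for close looks.

```bash
python3 -m pendant '[[0,0,-0.04,0,0,0,0.085],[0,0,-0.045,0,0,0,0.085],[0,0,-0.04,0,0,0,0.085],[0.03,0.01,0,0,0,0,0.085],[0.04,0.0145,0,0,0,0,0.085],[0.04,0.0145,0,0,0,0,0.085],[0.04,0.0145,0,0,0,0,0.085],[0.04,0.0145,0,0,0,0,0.085],[0.04,0.0145,0,0,0,0,0.085]]'
python3 -m pendant '[[0.04,0.0145,0,0,0,0,0.085],[0.04,0.0145,0,0,0,0,0.085],[0.04,0.0145,0,0,0,0,0.085],[0.04,0.0145,0,0,0,0,0.085],[0.04,0.0145,0,0,0,0,0.085],[0.04,0.0145,0,0,0,0,0.085],[0.04,0.0145,0,0,0,0,0.085],[0.02,0.009,0,0,0,0,0.085],[0,0,0,0,0,0,0.085]]'
python3 - <<'E'
from h import *
d=shot("wrist","w1"); togo([600,110,330],90)
c=R.from_quat(d["rotation"]).as_matrix(); print(d["xyz"],c[:,2])
E
```

```text
clock: 1.05
position: [380.0, 449.8, 381.1]
ee_rot: [0.989, -0.148, -0.0, 0.0]
contact_force: [0.2, 0.4, -0.3]
gripper_width: 85.0
grasp_force: 0.0
clock: 1.95
position: [635.3, 255.1, 379.4]
ee_rot: [0.989, -0.15, -0.001, 0.001]
contact_force: [-0.7, -0.2, -0.3]
gripper_width: 84.8
grasp_force: 0.0
tool y yaw -107.2 turn about tool z -17.2 shift [ 10.7 149.8  50.1] tilt [-0.002 -0.001 -1.   ] j [ 0.62  0.45  0.41 -0.   -1.53  0.65]
[714.61403913 231.17585604 496.82221204] [-0.30839736  0.09325345 -0.94667569]
```

```bash
python3 -m pendant '[[0.0125,0.037,0,0,0,0,0.085],[0.0125,0.037,0,0,0,0,0.085],[0.0125,0.037,0,0,0,0,0.085],[0.0125,0.037,0,0,0,0,0.085],[0.0125,0.037,0,0,0,0,0.085],[0,0,0,0,0,0,0.085],[0,0,0,0,0,0,0.085]]'
python3 - <<'E'
from h import *
d=shot("wrist","w2")
E
```

```text
clock: 2.7
position: [638.3, 62.5, 381.7]
ee_rot: [0.989, -0.148, 0.0, -0.0]
contact_force: [-0.5, 0.3, 0.7]
gripper_width: 84.9
grasp_force: 0.0
```

View pics/w2.png

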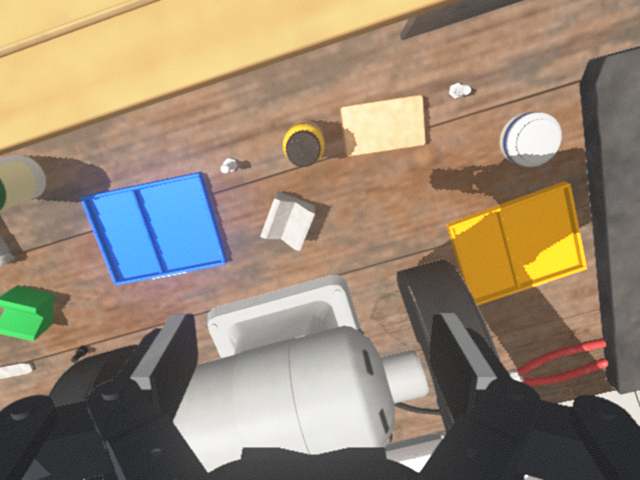

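The wrist view shows everything: blue tray centre (155,228), bolt 1 (229,165), bottle cap (303,148), cork (384,125), bolt 2 (459,90), tin (532,138), V-block (289,221), yellow tray (517,243) fully visible.

```bash
python3 - <<'E'
from h import *
d=pickle.load(open("w2.pkl","rb")); t=pickle.load(open("top.pkl","rb"))
print("cam",d["xyz"],"nadir px",proj(d,[d["xyz"][0],d["xyz"][1],0]))
def r(n,d,m,z): print(n,[np.round(x,1).tolist() for x in rect(d,big(m),z)])
r("blue",d,mask(d,(100,120,60),(125,255,255),(70,160,240,295)),14)
ym=mask(d,(18,150,80),(34,255,255),(435,170,600,315)); r("yellow",d,ym,14)
cw=mask(d,(8,60,150),(30,170,255),(330,90,435,165)); r("cork w",d,cw,28)
ct=mask(t,(8,60,150),(30,170,255),(380,130,435,175)); r("cork t",t,ct,28)
for n,z,a,b in [("b1",18,(318,138,330,158),(215,150,245,180)),("b2",18,(440,139,456,158),(445,78,475,102))]:
    for dd,roi in((t,a),(d,b)):
        c=big(mask(dd,(0,0,165),(180,40,255),roi)); m=c.mean(0); print(n,m.round(1),len(c),onz(dd,m,z)[0].round(1),"bbox",cv2.boundingRect(c))
bc=big(mask(d,(0,0,0),(180,255,75),(278,120,325,175))); (u,v),rad=cv2.minEnclosingCircle(bc); print("cap",u,v,rad,onz(d,(u,v),110)[0],rad/d["fx"]*390*2)
x=[d["image"][185:255,250:330],d["image"][150:180,210:250],d["image"][75:105,440:480]]
x=[cv2.resize(i,(400,350) if k==0 else (400,300),interpolation=cv2.INTER_CUBIC) for k,i in enumerate(x)]
x[0]=cv2.resize(x[0],(686,600)) if 0 else x[0]
out=np.zeros((600,800,3),np.uint8); out[:350,:400]=x[0]; out[:300,400:]=x[1]; out[300:,400:]=x[2]
cv2.imwrite("pics/c3.png",out[:,:,::-1])
E
```

```text
cam [717.41441718  38.63974299 499.2006169 ] nadir px [[312.91720569  94.558899  ]]
blue [[621.5, 272.7], [153.1, 120.8], 84.4]
yellow [[468.6, -154.4], [124.9, 152.8], 4.3]
cork w [[660.6, -25.9], [119.8, 80.0], 72.9]
cork t [[665.3, -30.3], [103.1, 65.3], 81.0]
b1 [320.5 149.7] 13 [666.1 163.1  18. ] bbox (319, 147, 4, 6)
b1 [227.8 165.9] 53 [671.2 157.2  18. ] bbox (220, 158, 15, 16)
b2 [449.1 144.5] 10 [ 683.1 -121.6   18. ] bbox (447, 143, 5, 4)
b2 [458.9  89.9] 53 [ 674.6 -117.    18. ] bbox (448, 83, 23, 16)
cap 314.0 136.0 9.999999747378752e-05 [682.41392315  48.37443661 110.        ] 0.00018974114081985106
```

View pics/c3.png

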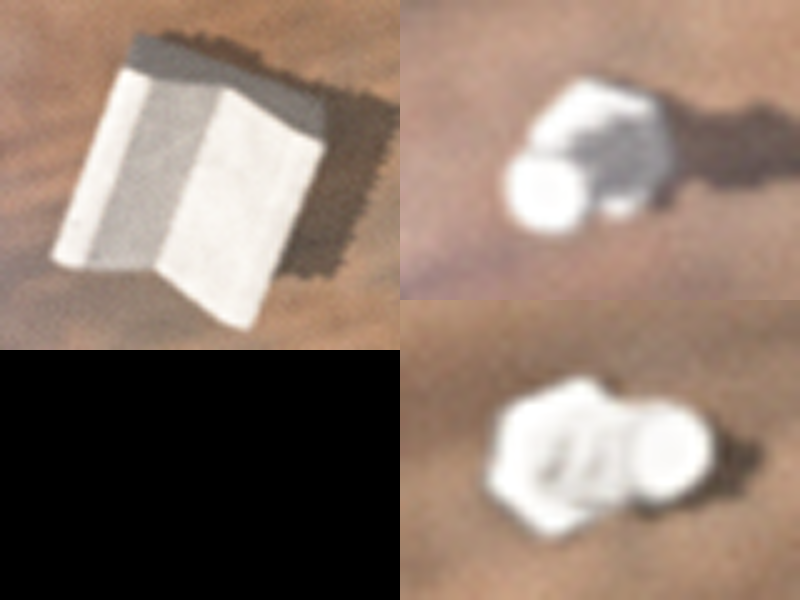

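Crop: V-block ridge corners (px) (275.6,198), (261,237), (315,213.6), (299.6,250.6); bolt tops at (224.6,169) and (466.8,90.5), both upright.

```bash
python3 - <<'E'
from h import *
d=pickle.load(open("w2.pkl","rb")); t=pickle.load(open("top.pkl","rb"))
p=onz(d,[(275.6,198),(261,237),(315,213.6),(299.6,250.6)],40)[:,:2]; print("V",p.round(1).tolist(),p.mean(0)); 
g=[p[0]-p[1],p[2]-p[3]]; print("groove dir",[np.degrees(np.arctan2(a[1],a[0])).round(1) for a in g],[np.linalg.norm(a).round(1) for a in g],np.linalg.norm(p[0]-p[2]),np.linalg.norm(p[1]-p[3]))
print("bolts",onz(d,[(224.2,168.6),(466.4,90.1)],39).round(1))
h=cv2.cvtColor(d["image"],cv2.COLOR_RGB2HSV)
print("hsv cap",h[148,303],"cork",h[125,384],h[110,400],"wood",h[125,440],h[90,384],h[170,380])
for dd,roi in((d,(330,85,440,168)),(t,(378,128,436,178))):
    hh=mask(dd,(8,40,195),(30,140,255),roi); c=big(cv2.morphologyEx(hh,cv2.MORPH_OPEN,np.ones((5,5)))); print("cork",[np.round(x,1).tolist() for x in rect(dd,c,28)],cv2.boundingRect(c))
k=cv2.cvtColor(d["image"],cv2.COLOR_RGB2GRAY)[120:175,278:328]; m=((k<90)*255).astype(np.uint8); c=big(cv2.morphologyEx(m,cv2.MORPH_OPEN,np.ones((5,5)))); (u,v),r=cv2.minEnclosingCircle(c); print("cap",u+278,v+120,r,onz(d,(u+278,v+120),110)[0].round(1),2*r/d["fx"]*395)
ym=big(mask(d,(20,180,120),(32,255,255),(270,110,340,180)));(u,v),r=cv2.minEnclosingCircle(ym); print("body",u,v,r,onz(d,(u,v),85)[0].round(1))
E
```

```text
V [[622.7, 112.5], [583.0, 144.3], [591.7, 74.8], [553.2, 105.9]] [587.64792183 109.39457404]
groove dir [np.float64(-38.6), np.float64(-38.9)] [np.float64(50.8), np.float64(49.5)] 48.83097531031505 48.61453183080791
bolts [[ 671.5  156.9   39. ]
 [ 673.9 -117.7   39. ]]
hsv cap [ 11  48 100] cork [ 24  59 254] [ 22  73 253] wood [ 13  95 164] [ 12  88 189] [ 14  98 172]
cork [[662.9, -25.8], [90.5, 55.8], 81.5] (341, 95, 84, 61)
cork [[662.9, -25.4], [87.5, 53.1], 82.8] (388, 138, 40, 27)Traceback (most recent call last):
  File "<stdin>", line 10, in <module>
  File "h.py", line 18, in big
    c=max(cv2.findContours(m,cv2.RETR_EXTERNAL,cv2.CHAIN_APPROX_NONE)[0],key=cv2.contourArea)
ValueError: max() iterable argument is empty
```

```bash
python3 - <<'E'
from h import *
d=pickle.load(open("w2.pkl","rb"))
togo([587.6,109.4,130],51.3)
m=mask(d,(0,0,0),(180,255,118),(283,125,323,168)); n,l,s,c=cv2.connectedComponentsWithStats(cv2.morphologyEx(m,cv2.MORPH_OPEN,np.ones((3,3)))); i=1+s[1:,4].argmax(); print("cap",s[i],c[i],onz(d,c[i],110)[0].round(1), s[i][2]*.95)
E
```

```text
tool y yaw -107.0 turn about tool z 21.7 shift [-62.1 -29.1 251.5] tilt [ 0.     0.001 -1.   ] j [ 0.35  0.36  0.28 -0.   -1.49  0.92]
cap [287 131  34  36 959] [303.16162669 148.42961418] [674.5  61.4 110. ] 32.3
```

```bash
python3 -m pendant '[[-0.0103,-0.0048,0.042,0,0,0,0.085],[-0.0103,-0.0048,0.042,0,0,0,0.085],[-0.0103,-0.0048,0.042,0,0,0,0.085],[-0.0103,-0.0048,0.042,0,0,0,0.085],[-0.0103,-0.0048,0.042,0,0,0,0.085],[-0.0103,-0.0048,0.042,0,0,0,0.085],[0,0,0,0,0,7.25,0.085],[0,0,0,0,0,7.25,0.085],[0,0,0,0,0,7.25,0.085],[0,0,0,0,0,0,0.085],[0,0,0,0,0,0,0.085]]'
python3 - <<'E'
from h import *
d=shot("wrist","w3")
togo([587.6,109.4,35],51.3)
E
```

```text
clock: 3.85
position: [588.0, 109.2, 129.3]
ee_rot: [0.944, -0.33, -0.0, -0.0]
contact_force: [-0.4, -0.2, -0.4]
gripper_width: 84.9
grasp_force: 0.0
tool y yaw -128.6 turn about tool z 0.1 shift [-0.7 -0.  94.3] tilt [ 0.  0. -1.] j [ 0.45  0.46 -0.23 -0.   -0.89  0.44]
```

View pics/w3.png

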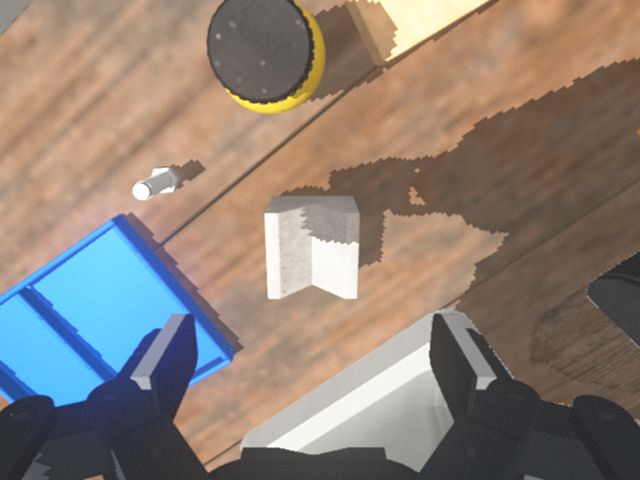

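V-block squarely between the fingers (columns 265–359, centre 312, aligned). Descend and grip.

```bash
python3 -m pendant '[[0,0,0.035,0,0,0,0.085],[0,0,0.035,0,0,0,0.085],[0,0,0.024,0,0,0,0.085],[0,0,0,0,0,0,0.085],[0,0,0,0,0,0,0.04],[0,0,0,0,0,0,0.03],[0,0,0,0,0,0,0.03],[0,0,0,0,0,0,0.03],[0,0,0,0,0,0,0.03],[0,0,0,0,0,0,0.03],[0,0,0,0,0,0,0.03]]'
```

```text
clock: 5.0
position: [589.8, 108.7, 37.5]
ee_rot: [0.943, -0.332, 0.002, -0.001]
contact_force: [0.5, 0.6, 7.0]
gripper_width: 48.9
grasp_force: 64.7
```

```bash
python3 -m pendant '[[0,0,-0.02,0,0,0,0.03],[0,0,-0.04,0,0,0,0.03],[0,0,-0.045,0,0,0,0.03],[0,0,-0.045,0,0,0,0.03],[0,0,-0.02,0,0,0,0.03]]'
python3 -m pendant '[[0.0288,0.0291,0,0,0,0,0.03],[0.0288,0.0291,0,0,0,0,0.03],[0.0288,0.0291,0,0,0,0,0.03],[0.0288,0.0291,0,0,0,0,0.03],[0.0288,0.0291,0,0,0,0,0.03],[0.0288,0.0291,0,0,0,0,0.03],[0.0288,0.0291,0,0,0,0,0.03],[0,0,0,0,0,7.9,0.03],[0,0,0,0,0,7.9,0.03],[0,0,0,0,0,7.9,0.03],[0,0,0,0,0,7.9,0.03],[0,0,0,0,0,7.9,0.03]]'
python3 -m pendant '[[0,0,0,0,0,7.9,0.03],[0,0,0,0,0,0,0.03],[0,0,0,0,0,0,0.03]]'
python3 - <<'E'
from h import *
togo([469.7,-185.9,120],4)
E
```

```text
clock: 5.5
position: [589.1, 108.1, 209.5]
ee_rot: [0.943, -0.332, 0.002, -0.002]
contact_force: [0.6, 0.2, -4.0]
gripper_width: 49.0
grasp_force: 64.1
clock: 6.7
position: [616.1, -176.9, 203.5]
ee_rot: [0.773, -0.634, -0.002, 0.001]
contact_force: [0.2, 0.7, -3.8]
gripper_width: 48.8
grasp_force: 64.2
clock: 7.0
position: [616.8, -177.0, 204.2]
ee_rot: [0.731, -0.682, -0.001, 0.001]
contact_force: [-0.6, -0.2, -5.2]
gripper_width: 49.0
grasp_force: 64.1
tool y yaw -176.1 turn about tool z -0.1 shift [ -1.1 147.1  84.6] tilt [-0.002  0.001 -1.   ] j [-0.03  0.45 -0.02 -0.   -1.1   0.1 ]
```

```bash
python3 -m pendant '[[0,0.035,0,0,0,0,0.03],[0,0.037,0,0,0,0,0.03],[0,0.038,0.02,0,0,0,0.03],[-0.001,0.037,0.03,0,0,0,0.03],[0,0,0.035,0,0,0,0.03],[0,0,0.035,0,0,0,0.03],[0,0,0.025,0,0,0,0.03],[0,0,0,0,0,0,0.03],[0,0,0,0,0,0,0.03]]'
python3 - <<'E'
from h import *
togo([469.7,-185.9,41],4); d=shot("wrist","w4")
E
```

```text
clock: 7.9
position: [471.4, -186.0, 60.7]
ee_rot: [0.731, -0.683, 0.0, 0.0]
contact_force: [0.3, -0.5, -4.2]
gripper_width: 49.0
grasp_force: 64.7
tool y yaw -176.1 turn about tool z -0.1 shift [-0.2  1.7 19.7] tilt [ 0. -0. -1.] j [-0.05  0.43 -0.52  0.   -0.63  0.12]
```

View pics/w4.png

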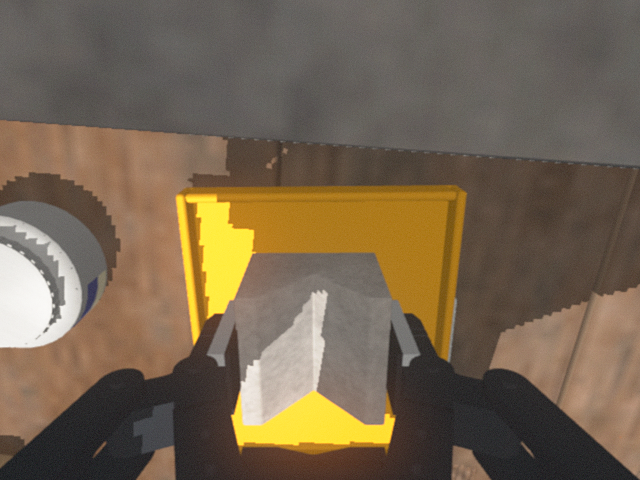

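The V-block hangs level and central over the wide bay (cols 237–390 inside tray 180–465). Lower gently.

```bash
python3 -m pendant '[[0,0.001,0.01,0,0,0,0.03],[0,0,0.006,0,0,0,0.03],[0,0,0.002,0,0,0,0.03],[0,0,0,0,0,0,0.03]]'; python3 -m pendant '[[0,0,0.001,0,0,0,0.03],[0,0,0,0,0,0,0.03]]'; python3 -m pendant '[[0,0,0.001,0,0,0,0.03],[0,0,0,0,0,0,0.03]]'; python3 -m pendant '[[0,0,0.001,0,0,0,0.03],[0,0,0,0,0,0,0.03]]'
```

```text
clock: 8.35
position: [469.7, -185.9, 42.1]
ee_rot: [0.73, -0.683, -0.0, 0.0]
contact_force: [-0.5, -0.0, -4.2]
gripper_width: 49.2
grasp_force: 64.8
clock: 8.55
position: [470.1, -185.9, 41.4]
ee_rot: [0.73, -0.683, 0.0, -0.0]
contact_force: [0.7, -0.6, -5.1]
gripper_width: 49.0
grasp_force: 64.8
clock: 8.75
position: [470.2, -185.9, 40.6]
ee_rot: [0.73, -0.683, 0.0, -0.0]
contact_force: [-0.9, 0.9, -3.0]
gripper_width: 49.1
grasp_force: 65.0
clock: 8.95
position: [470.2, -185.9, 40.5]
ee_rot: [0.73, -0.683, 0.0, -0.0]
contact_force: [-2.3, 1.7, 4.7]
gripper_width: 48.9
grasp_force: 66.0
```

```bash
python3 -m pendant '[[0,0,0,0,0,0,0.06],[0,0,0,0,0,0,0.062],[0,0,0,0,0,0,0.062],[0,0,0,0,0,0,0.062],[0,0,-0.01,0,0,0,0.062],[0,0,-0.02,0,0,0,0.062],[0,0,-0.035,0,0,0,0.062],[0,0,-0.035,0,0,0,0.06]]'
python3 -m pendant '[[-0.0107,-0.0417,-0.01,0,0,0,0.05],[-0.0107,-0.0417,0,0,0,0,0.05],[-0.0107,-0.0417,0,0,0,0,0.05],[-0.0107,-0.0417,0,0,0,0,0.05],[-0.0107,-0.0417,0,0,0,0,0.05],[0,0,0,0,0,0,0.05],[0,0,0,0,0,0,0.05]]'
python3 - <<'E'
from h import *
togo([673.9,-117.7,39],4); d=shot("wrist","w5",0); t=shot("top","t5",0)
print(proj(d,[[673.9,-117.7,39],[673.9,-117.7,6]]))
m=mask(d,(0,0,200),(180,40,255),(200,200,440,470)); n,l,s,c=cv2.connectedComponentsWithStats(m)
print([(s[i].tolist(),c[i].round(1).tolist()) for i in range(1,n) if s[i][4]>80])
cv2.imwrite("pics/w5.png",np.hstack([d["image"][:,:,::-1][120:480,120:520],cv2.resize(t["image"][190:290,420:520],(360,360))[:,:,::-1]]))
E
```

```text
clock: 9.75
position: [469.6, -186.0, 140.7]
ee_rot: [0.73, -0.683, -0.0, 0.0]
contact_force: [1.0, -0.4, 0.4]
gripper_width: 60.1
grasp_force: 0.0
clock: 10.45
position: [674.4, -118.4, 148.8]
ee_rot: [0.73, -0.683, -0.001, 0.0]
contact_force: [-0.3, 0.3, -0.1]
gripper_width: 50.3
grasp_force: 0.0
tool y yaw -176.2 turn about tool z -0.2 shift [ -0.7   0.3 109.8] tilt [-0.001  0.    -1.   ] j [ 0.06  0.57  0.03 -0.   -1.04  0.01]
[[313.93916034 243.39942765]
 [313.78419744 226.37212115]]
[([305, 235, 16, 16, 167], [312.5, 243.5])]
```

View pics/w5.png

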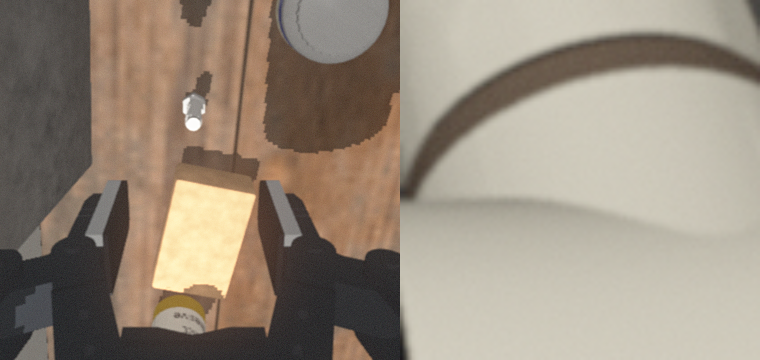

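Bolt top at frame pixel (312.5,243.5), predicted (314,243): the position holds. The top camera is blocked by the arm. Descend and grip.

```bash
python3 -m pendant '[[0,0,0.035,0,0,0,0.05],[0,0,0.035,0,0,0,0.05],[0,0,0.025,0,0,0,0.045],[0,0,0.015,0,0,0,0.04],[0,0,0,0,0,0,0.04],[0,0,0,0,0,0,0.02],[0,0,0,0,0,0,0.005],[0,0,0,0,0,0,0.003],[0,0,0,0,0,0,0.003],[0,0,0,0,0,0,0.003],[0,0,0,0,0,0,0.003],[0,0,0,0,0,0,0.003]]'
```

```text
clock: 11.75
position: [675.4, -118.9, 41.4]
ee_rot: [0.73, -0.683, 0.001, -0.001]
contact_force: [-0.7, -0.8, 5.7]
gripper_width: 9.3
grasp_force: 58.4
```

```bash
python3 -m pendant '[[0,0,-0.015,0,0,0,0.003],[0,0,-0.03,0,0,0,0.003],[0,0,-0.035,0,0,0,0.003],[0,0,-0.03,0,0,0,0.003],[-0.003,0.036,0,0,0,0,0.003],[-0.003,0.036,0,0,0,0,0.003],[-0.003,0.036,0,0,0,0,0.003],[-0.003,0.036,0,0,0,0,0.003],[-0.003,0.036,0,0,0,0,0.003],[-0.003,0.038,0,0,0,0,0.003],[0,0,0,0,0,0,0.003],[0,0,0,0,0,0,0.003]]'
python3 - <<'E'
from h import *
togo([456.7,-115.7,44.5],4); d=shot("wrist","w6")
E
```

```text
clock: 12.95
position: [455.8, -115.2, 150.6]
ee_rot: [0.73, -0.683, 0.001, -0.001]
contact_force: [1.2, -0.8, -0.4]
gripper_width: 9.5
grasp_force: 58.0
tool y yaw -176.2 turn about tool z -0.2 shift [  0.6  -0.6 106.1] tilt [ 0.003  0.    -1.   ] j [ 0.1   0.24 -0.51  0.   -0.82 -0.03]
```

View pics/w6.png

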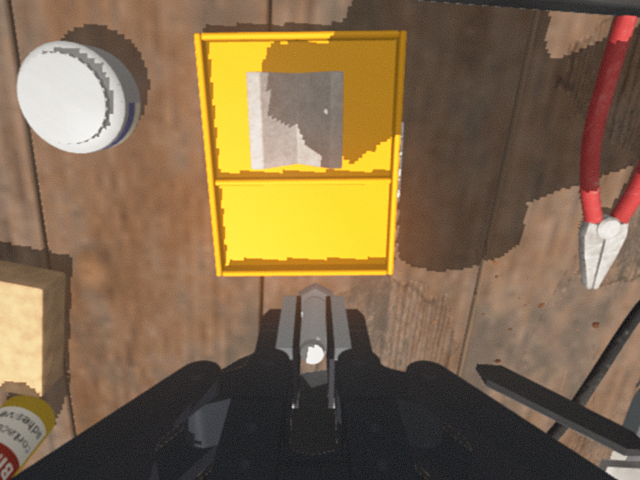

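V-block stands well in its bay; the bolt is held straight (cols ~315). Lower it into the narrow bay.

```bash
python3 -m pendant '[[0,0,0.03,0,0,0,0.003],[0,0,0.03,0,0,0,0.003],[0,0,0.025,0,0,0,0.003],[0,0,0.013,0,0,0,0.003],[0,0,0.005,0,0,0,0.003],[0,0,0,0,0,0,0.003]]'; for i in 1; do python3 -m pendant '[[0,0,0.001,0,0,0,0.003],[0,0,0,0,0,0,0.003]]'; done;  python3 -m pendant '[[0,0,0.001,0,0,0,0.003],[0,0,0,0,0,0,0.003]]'; python3 -m pendant '[[0,0,0.001,0,0,0,0.003],[0,0,0,0,0,0,0.003]]'
```

```text
clock: 13.6
position: [456.6, -115.2, 45.8]
ee_rot: [0.73, -0.683, -0.0, 0.0]
contact_force: [0.1, -0.7, -0.3]
gripper_width: 9.2
grasp_force: 58.0
clock: 13.8
position: [456.5, -115.1, 46.0]
ee_rot: [0.73, -0.683, 0.001, -0.001]
contact_force: [0.3, -0.4, -0.7]
gripper_width: 9.8
grasp_force: 58.0
clock: 14.0
position: [455.9, -115.2, 44.7]
ee_rot: [0.73, -0.683, 0.0, -0.0]
contact_force: [0.3, -0.2, 0.5]
gripper_width: 9.7
grasp_force: 58.0
clock: 14.2
position: [456.0, -115.2, 44.4]
ee_rot: [0.73, -0.683, 0.0, -0.0]
contact_force: [-1.2, 0.9, 8.0]
gripper_width: 9.6
grasp_force: 59.2
```

```bash
python3 -m pendant '[[0,0,0,0,0,0,0.02],[0,0,0,0,0,0,0.03],[0,0,0,0,0,0,0.03],[0,0,-0.005,0,0,0,0.03],[0,0,-0.015,0,0,0,0.03],[0,0,-0.035,0,0,0,0.03],[0,0,-0.045,0,0,0,0.03],[0,0,-0.045,0,0,0,0.03]]'
python3 -m pendant '[[0.003,-0.047,0,0,0,0,0.05],[0.003,-0.047,0,0,0,0,0.05],[0.003,-0.047,0,0,0,0,0.05],[0.003,-0.047,0,0,0,0,0.05],[-0.045,-0.0073,0,0,0,0,0.05],[-0.045,-0.0073,0,0,0,0,0.05],[-0.045,-0.0073,0,0,0,0,0.05],[-0.045,-0.0073,0,0,0,0,0.05],[-0.045,-0.0073,0,0,0,0,0.05],[-0.045,-0.0073,0,0,0,0,0.05],[0,0,0,0,0,0,0.05],[0,0,0,0,0,0,0.05]]'
python3 - <<'E'
from h import *
d=shot("wrist","w7"); togo([671.5,156.9,39],4)
print(proj(d,[[671.5,156.9,39]]))
m=mask(d,(0,0,200),(180,40,255),(200,180,440,470)); n,l,s,c=cv2.connectedComponentsWithStats(m)
print([(s[i].tolist(),c[i].round(1).tolist(),onz(d,c[i],39)[0].round(1)) for i in range(1,n) if s[i][4]>50])
E
```

```text
clock: 15.0
position: [455.1, -115.3, 189.9]
ee_rot: [0.73, -0.683, -0.0, 0.0]
contact_force: [0.6, 0.1, -0.5]
gripper_width: 30.0
grasp_force: 0.0
clock: 16.2
position: [669.5, 158.7, 187.9]
ee_rot: [0.731, -0.683, -0.0, 0.0]
contact_force: [-0.0, -1.0, 0.0]
gripper_width: 49.8
grasp_force: 0.0
tool y yaw -176.2 turn about tool z -0.2 shift [  0.7  -2.  149. ] tilt [-0.001 -0.    -1.   ] j [ 0.47  0.54  0.09 -0.   -1.12 -0.4 ]
[[310.42807625 220.08301535]]
[([301, 199, 18, 28, 226], [308.7, 215.6], array([672.9, 153.8,  39. ]))]
```

```bash
python3 -m pendant '[[0.001,-0.0025,0.045,0,0,0,0.05],[0,0,0.045,0,0,0,0.05],[0,0,0.035,0,0,0,0.045],[0,0,0.015,0,0,0,0.04],[0,0,0.009,0,0,0,0.04],[0,0,0,0,0,0,0.04],[0,0,0,0,0,0,0.02],[0,0,0,0,0,0,0.005],[0,0,0,0,0,0,0.003],[0,0,0,0,0,0,0.003],[0,0,0,0,0,0,0.003],[0,0,0,0,0,0,0.003]]'
python3 -m pendant '[[0,0,0,0,0,0,0.003],[0,0,-0.015,0,0,0,0.003],[0,0,-0.035,0,0,0,0.003],[0,0,-0.045,0,0,0,0.003],[0,0,-0.045,0,0,0,0.003],[0,0,0,0,0,0,0.003]]'
```

```text
clock: 17.45
position: [673.7, 157.2, 41.5]
ee_rot: [0.73, -0.683, 0.001, -0.002]
contact_force: [-0.7, 0.5, 7.1]
gripper_width: 10.0
grasp_force: 57.3
clock: 18.05
position: [676.1, 157.8, 189.0]
ee_rot: [0.731, -0.683, 0.004, -0.007]
contact_force: [0.8, 0.7, 0.1]
gripper_width: 9.8
grasp_force: 57.0
```

```bash
python3 -m pendant '[[0.0446,0.008,0,0,0,0,0.003],[0.0446,0.008,0,0,0,0,0.003],[0.0446,0.008,0,0,0,0,0.003],[0.0446,0.008,0,0,0,0,0.003],[0.0446,0.008,0,0,0,0,0.003],[0.0446,0.008,0,0,0,0,0.003],[-0.0024,0.0364,0,0,0,0,0.003],[-0.0024,0.0364,0,0,0,0,0.003],[-0.0024,0.0364,0,0,0,0,0.003],[-0.0024,0.0364,0,0,0,0,0.003],[0,0,0,0,0,0,0.003],[0,0,0,0,0,0,0.003]]'
python3 - <<'E'
from h import *
d=shot("wrist","w8"); togo([498.6,-112.7,47],4)
E
```

```text
clock: 19.25
position: [496.2, -113.5, 180.3]
ee_rot: [0.73, -0.683, 0.001, -0.001]
contact_force: [0.6, -0.1, 0.4]
gripper_width: 9.7
grasp_force: 57.1
tool y yaw -176.2 turn about tool z -0.2 shift [ -0.7  -1.2 133.2] tilt [ 0.002 -0.    -1.   ] j [ 0.09  0.26 -0.38  0.   -0.92 -0.03]
```

View pics/w8.png

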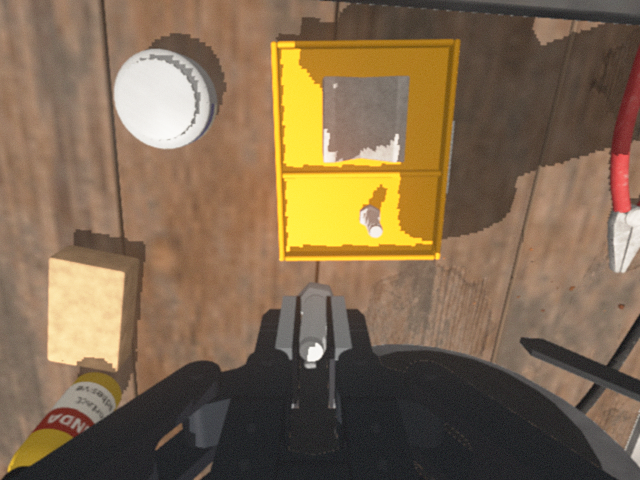

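Bolt 2 stands in the narrow bay at (372,220). Lower bolt 1 beside it.

```bash
python3 -m pendant '[[0,-0.001,0.04,0,0,0,0.003],[0,0,0.04,0,0,0,0.003],[0,0,0.03,0,0,0,0.003],[0,0,0.016,0,0,0,0.003],[0,0,0.006,0,0,0,0.003],[0,0,0,0,0,0,0.003]]'; python3 -m pendant '[[0,0,0.001,0,0,0,0.003],[0,0,0,0,0,0,0.003]]';  python3 -m pendant '[[0,0,0.001,0,0,0,0.003],[0,0,0,0,0,0,0.003]]'; python3 -m pendant '[[0,0,0.001,0,0,0,0.003],[0,0,0,0,0,0,0.003]]'
```

```text
clock: 19.9
position: [498.1, -113.4, 46.5]
ee_rot: [0.73, -0.683, -0.0, 0.0]
contact_force: [-0.3, -0.3, -0.0]
gripper_width: 9.6
grasp_force: 57.1
clock: 20.1
position: [498.4, -113.4, 47.3]
ee_rot: [0.73, -0.683, 0.001, -0.001]
contact_force: [0.9, -0.5, 0.5]
gripper_width: 9.9
grasp_force: 57.1
clock: 20.3
position: [497.7, -113.4, 45.9]
ee_rot: [0.73, -0.683, 0.0, -0.0]
contact_force: [-0.9, -0.5, -0.6]
gripper_width: 9.7
grasp_force: 57.1
clock: 20.5
position: [497.6, -113.5, 44.6]
ee_rot: [0.73, -0.683, 0.0, -0.0]
contact_force: [0.6, 0.0, 1.4]
gripper_width: 10.1
grasp_force: 57.2
```

```bash
python3 -m pendant '[[0,0,0.0005,0,0,0,0.003],[0,0,0,0,0,0,0.003],[0,0,0,0,0,0,0.018],[0,0,0,0,0,0,0.024],[0,0,0,0,0,0,0.024],[0,0,-0.005,0,0,0,0.024],[0,0,-0.015,0,0,0,0.024],[0,0,-0.035,0,0,0,0.024],[0,0,-0.045,0,0,0,0.024],[0,0,-0.05,0,0,0,0.024]]'
python3 -m pendant '[[0.0024,-0.0364,0,0,0,0,0.05],[0.0024,-0.0364,0,0,0,0,0.07],[0.0024,-0.0364,0,0,0,0,0.07],[0.0024,-0.0364,0,0,0,0,0.07],[-0.0345,-0.0083,0,0,0,0,0.07],[-0.0345,-0.0083,0,0,0,0,0.07],[-0.0345,-0.0083,0,0,0,0,0.07],[-0.0345,-0.0083,0,0,0,0,0.07],[-0.0345,-0.0083,0,0,0,0,0.07],[0,0,0,0,0,0,0.07],[0,0,0,0,0,0,0.07]]'
python3 - <<'E'
from h import *
d=shot("wrist","w9"); togo([674.5,61.4,76],4); print(proj(d,[[674.5,61.4,110]]))
m=mask(d,(0,0,0),(180,110,125),(250,150,380,420)); n,l,s,c=cv2.connectedComponentsWithStats(cv2.morphologyEx(m,cv2.MORPH_OPEN,np.ones((5,5))))
print([(s[i].tolist(),c[i].round(1).tolist(),onz(d,c[i],110)[0].round(1)) for i in range(1,n) if s[i][4]>300])
E
```

```text
clock: 21.5
position: [496.4, -113.5, 194.8]
ee_rot: [0.73, -0.683, -0.001, 0.001]
contact_force: [1.2, -0.6, -0.2]
gripper_width: 23.6
grasp_force: 0.0
clock: 22.6
position: [673.1, 62.3, 193.6]
ee_rot: [0.731, -0.683, -0.0, 0.0]
contact_force: [0.3, -0.6, -0.0]
gripper_width: 69.8
grasp_force: 0.0
tool y yaw -176.2 turn about tool z -0.2 shift [  0.   -1.6 117.7] tilt [-0.001 -0.    -1.   ] j [ 0.33  0.51  0.06 -0.   -1.12 -0.26]
[[310.71334682 257.57346985]]
[([281, 222, 62, 64, 3069], [311.8, 253.3], array([674.1,  59. , 110. ]))]
```

View pics/w9.png

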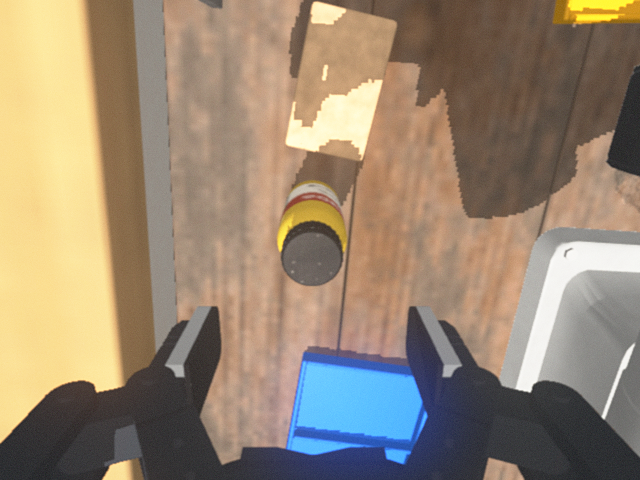

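The cap is at (312,253) right between the fingers, y about 60; sill to the left clear. Descend and grip.

```bash
python3 -m pendant '[[0.001,-0.0015,0.02,0,0,0,0.07],[0,0,0.03,0,0,0,0.07],[0,0,0.03,0,0,0,0.07],[0,0,0.025,0,0,0,0.07],[0,0,0.012,0,0,0,0.07],[0,0,0,0,0,0,0.07],[0,0,0,0,0,0,0.05],[0,0,0,0,0,0,0.035],[0,0,0,0,0,0,0.03],[0,0,0,0,0,0,0.03],[0,0,0,0,0,0,0.03],[0,0,0,0,0,0,0.03]]'
python3 -m pendant '[[0,0,0,0,0,0,0.03],[0,0,-0.01,0,0,0,0.03],[0,0,-0.03,0,0,0,0.03],[0,0,-0.035,0,0,0,0.03],[0,0,-0.03,0,0,0,0.03],[0,0,0,0,0,0,0.03]]'
python3 - <<'E'
from h import *
togo([624.3,316.3,170],4)
E
```

```text
clock: 23.85
position: [675.7, 60.6, 79.1]
ee_rot: [0.73, -0.683, 0.001, -0.001]
contact_force: [-1.5, -1.0, 6.7]
gripper_width: 40.5
grasp_force: 60.9
clock: 24.45
position: [677.6, 61.2, 188.2]
ee_rot: [0.73, -0.683, 0.003, -0.005]
contact_force: [0.2, -0.3, -0.2]
gripper_width: 40.4
grasp_force: 60.7
tool y yaw -176.2 turn about tool z -0.2 shift [-258.1   36.3   18.2] tilt [ 0.011  0.002 -1.   ] j [ 0.33  0.52  0.05  0.   -1.09 -0.26]
```

```bash
python3 -m pendant '[[-0.043,0.006,0,0,0,0,0.03],[-0.043,0.006,0,0,0,0,0.03],[-0.043,0.006,0,0,0,0,0.03],[-0.043,0.006,0,0,0,0,0.03],[-0.043,0.006,0,0,0,0,0.03],[-0.043,0.006,0,0,0,0,0.03],[0,0,0,0,0,0,0.03],[0,0,0,0,0,0,0.03]]'
python3 - <<'E'
from h import *
togo([624.3,316.3,85],4); d=shot("wrist","w10")
for n,p in [("blue",mask(d,(100,120,60),(125,255,255)))]: 
    c=big(p); print(n,cv2.boundingRect(c)); 
y=mask(d,(20,150,100),(34,255,255),(230,200,420,470)); print("bottle px",cv2.boundingRect(big(y)))
E
```

```text
clock: 25.25
position: [621.0, 316.7, 180.8]
ee_rot: [0.731, -0.683, -0.0, 0.001]
contact_force: [-0.2, -0.3, -1.0]
gripper_width: 40.4
grasp_force: 60.7
tool y yaw -176.1 turn about tool z -0.1 shift [ 0.5 -3.5 95.8] tilt [-0.002 -0.001 -1.   ] j [ 0.7   0.56  0.1  -0.   -1.12 -0.63]
blue (221, 24, 208, 245)
bottle px (251, 293, 124, 96)
```

```bash
python3 -m pendant '[[0,-0.0035,0.03,0,0,0,0.03],[0,0,0.03,0,0,0,0.03],[0,0,0.025,0,0,0,0.03],[0,0,0.01,0,0,0,0.03],[0,0,0,0,0,0,0.03],[0,0,0,0,0,0,0.03]]'; python3 -m pendant '[[0,0,0.001,0,0,0,0.03],[0,0,0,0,0,0,0.03]]';  python3 -m pendant '[[0,0,0.001,0,0,0,0.03],[0,0,0,0,0,0,0.03]]'; python3 -m pendant '[[0,0,0.001,0,0,0,0.03],[0,0,0,0,0,0,0.03]]'
```

```text
clock: 25.9
position: [626.4, 315.6, 88.1]
ee_rot: [0.73, -0.684, 0.0, -0.001]
contact_force: [0.6, 0.5, -1.5]
gripper_width: 40.4
grasp_force: 60.7
clock: 26.1
position: [626.0, 316.2, 87.4]
ee_rot: [0.73, -0.683, 0.0, -0.001]
contact_force: [0.0, -0.4, -1.1]
gripper_width: 40.9
grasp_force: 60.7
clock: 26.3
position: [625.4, 316.0, 85.2]
ee_rot: [0.73, -0.683, -0.0, -0.0]
contact_force: [-0.3, 0.1, -1.0]
gripper_width: 40.8
grasp_force: 60.7
clock: 26.5
position: [625.3, 315.8, 83.7]
ee_rot: [0.73, -0.683, -0.0, 0.0]
contact_force: [-0.0, -0.3, -1.4]
gripper_width: 40.4
grasp_force: 60.7
```

```bash
python3 -m pendant '[[0,0,0.001,0,0,0,0.03],[0,0,0,0,0,0,0.03]]';  python3 -m pendant '[[0,0,0.0005,0,0,0,0.03],[0,0,0,0,0,0,0.03]]'; python3 -m pendant '[[0,0,0.0005,0,0,0,0.03],[0,0,0,0,0,0,0.03]]'
```

```text
clock: 26.7
position: [625.3, 315.8, 82.5]
ee_rot: [0.73, -0.683, -0.0, 0.0]
contact_force: [0.6, 0.6, -0.8]
gripper_width: 41.1
grasp_force: 60.7
clock: 26.9
position: [625.4, 315.9, 82.3]
ee_rot: [0.73, -0.683, 0.0, 0.0]
contact_force: [0.5, -0.3, -0.6]
gripper_width: 40.1
grasp_force: 60.8
clock: 27.1
position: [625.4, 315.9, 82.2]
ee_rot: [0.73, -0.683, 0.0, -0.0]
contact_force: [-0.4, -0.6, 1.4]
gripper_width: 40.6
grasp_force: 60.9
```

```bash
python3 -m pendant '[[0,0,0,0,0,0,0.055],[0,0,0,0,0,0,0.065],[0,0,0,0,0,0,0.065],[0,0,-0.01,0,0,0,0.065],[0,0,-0.03,0,0,0,0.065],[0,0,-0.045,0,0,0,0.065],[0,0,-0.045,0,0,0,0.065],[0,0,-0.02,0,0,0,0.065]]'
python3 -m pendant '[[0.043,-0.0018,0,0,0,0,0.085],[0.043,-0.0018,0,0,0,0,0.085],[0.043,-0.0018,0,0,0,0,0.085],[0.043,-0.0018,0,0,0,0,0.085],[0.043,-0.0018,0,0,0,0,0.085],[0.043,-0.0018,0,0,0,0,0.085],[0.043,-0.0018,0,0,0,0,0.085],[0.043,-0.0018,0,0,0,0,0.085],[0,0,0.04,0,0,6,0.085],[0,0,0.04,0,0,6,0.085],[0,0,0,0,0,0,0.085],[0,0,0,0,0,0,0.085]]'
python3 - <<'E'
from h import *
togo([662.9,-25.7,36],-8); d=shot("wrist","w11")
hh=mask(d,(8,30,195),(30,140,255),(200,150,440,420)); c=big(cv2.morphologyEx(hh,cv2.MORPH_OPEN,np.ones((5,5)))); print("cork",[np.round(x,1).tolist() for x in rect(d,c,28)],cv2.boundingRect(c))
E
```

```text
clock: 27.9
position: [627.2, 316.6, 238.8]
ee_rot: [0.73, -0.683, 0.002, -0.005]
contact_force: [-1.1, -0.6, 0.2]
gripper_width: 65.2
grasp_force: 0.0
clock: 29.1
position: [663.0, -26.6, 152.8]
ee_rot: [-0.656, 0.755, -0.001, -0.0]
contact_force: [0.9, -0.3, 0.1]
gripper_width: 84.6
grasp_force: 0.0
tool y yaw 172.0 turn about tool z -0.0 shift [ -1.    0.3 116.8] tilt [ 0.    -0.001 -1.   ] j [ 0.2   0.53 -0.03  0.   -1.01 -0.34]
cork [[673.6, -16.1], [113.4, 77.6], 81.0] (236, 162, 126, 170)
```

```bash
python3 -m pendant '[[-0.001,0,0.04,0,0,0,0.085],[0,0,0.04,0,0,0,0.085],[0,0,0.027,0,0,0,0.085],[0,0,0.01,0,0,0,0.085],[0,0,0,0,0,0,0.085],[0,0,0,0,0,0,0.085]]'; python3 -m pendant '[[0,0,0,0,0,0,0.065],[0,0,0,0,0,0,0.055],[0,0,0,0,0,0,0.045],[0,0,0,0,0,0,0.045],[0,0,0,0,0,0,0.045],[0,0,0,0,0,0,0.045],[0,0,0,0,0,0,0.045]]'
```

```text
clock: 29.75
position: [664.7, -25.0, 37.6]
ee_rot: [-0.655, 0.755, -0.001, 0.002]
contact_force: [0.7, -0.6, 0.6]
gripper_width: 85.1
grasp_force: 0.0
clock: 30.45
position: [664.0, -25.3, 37.0]
ee_rot: [-0.655, 0.756, -0.001, 0.001]
contact_force: [-0.9, 1.2, 7.3]
gripper_width: 53.1
grasp_force: 65.8
```

```bash
python3 -m pendant '[[0,0,0,0,0,0,0.045],[0,0,-0.005,0,0,0,0.045],[0,0,-0.01,0,0,0,0.045],[0,0,-0.01,0,0,0,0.045],[0,0,0,0,0,0,0.045],[0,0,0,0,0,0,0.045]]'
python3 - <<'E'
from h import *
togo([623.3,243.5,200],84.5); d=shot("side","s12",0); w=shot("wrist","w12",0)
a=d["image"][150:270,200:320]; a=cv2.resize(a,(480,480),interpolation=cv2.INTER_CUBIC); b=w["image"][180:480,150:470]
cv2.imwrite("pics/w12.png",np.hstack([a,cv2.resize(b,(320,480))])[:,:,::-1])
E
```

```text
clock: 31.05
position: [662.7, -25.4, 60.3]
ee_rot: [-0.655, 0.756, -0.0, 0.0]
contact_force: [0.4, 0.0, -0.7]
gripper_width: 53.7
grasp_force: 65.2
tool y yaw 171.8 turn about tool z 87.3 shift [-260.6   77.4 -139.6] tilt [ 0.001  0.    -1.   ] j [ 0.2   0.63 -0.11 -0.   -0.83 -0.35]
```

View pics/w12.png

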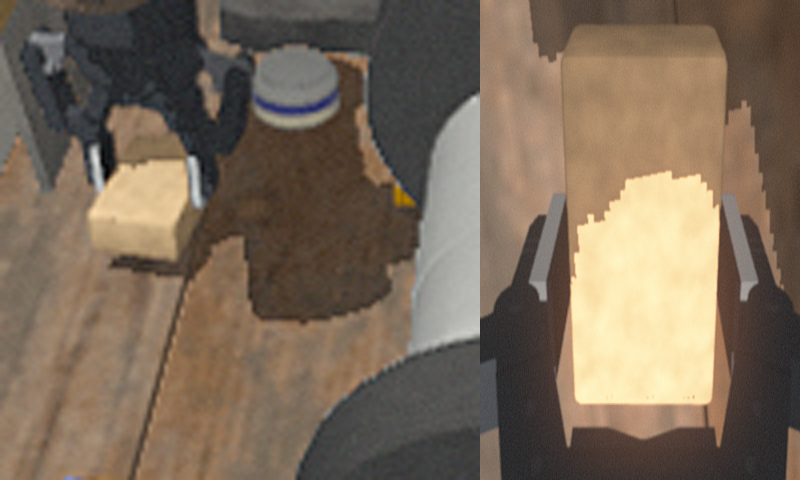

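The cork is gripped and level (side view crop (145,205)). Gripping it in the middle would bring the knuckles close to the bottle, so I set it back and take it 28 mm off-centre.

```bash
python3 -m pendant '[[0,0,0.01,0,0,0,0.045],[0,0,0.009,0,0,0,0.045],[0,0,0.003,0,0,0,0.045],[0,0,0,0,0,0,0.045]]'; python3 -m pendant '[[0,0,0.001,0,0,0,0.045],[0,0,0,0,0,0,0.045]]'; python3 -m pendant '[[0,0,0.001,0,0,0,0.045],[0,0,0,0,0,0,0.045]]'
```

```text
clock: 31.55
position: [662.0, -25.5, 37.1]
ee_rot: [-0.655, 0.756, 0.0, -0.001]
contact_force: [-1.1, 0.4, 2.3]
gripper_width: 53.4
grasp_force: 65.5
clock: 31.75
position: [662.0, -25.5, 37.1]
ee_rot: [-0.655, 0.756, 0.0, -0.001]
contact_force: [-3.4, 1.2, 5.6]
gripper_width: 53.4
grasp_force: 65.8
clock: 31.95
position: [662.0, -25.5, 37.0]
ee_rot: [-0.655, 0.756, 0.0, -0.001]
contact_force: [-5.3, 1.1, 10.0]
gripper_width: 53.4
grasp_force: 66.3
```

```bash
python3 -m pendant '[[0,0,-0.002,0,0,0,0.06],[0,0,0,0,0,0,0.075],[0,0,0,0,0,0,0.08],[0,0,0,0,0,0,0.08],[0.014,0,0,0,0,0,0.08],[0.014,0,0,0,0,0,0.08],[0,0,0,0,0,0,0.08],[0,0,0,0,0,0,0.08]]'; python3 -m pendant '[[0,0,0,0,0,0,0.065],[0,0,0,0,0,0,0.055],[0,0,0,0,0,0,0.045],[0,0,0,0,0,0,0.045],[0,0,0,0,0,0,0.045],[0,0,0,0,0,0,0.045],[0,0,0,0,0,0,0.045]]'; python3 -m pendant '[[0,0,-0.005,0,0,0,0.045],[0,0,-0.015,0,0,0,0.045],[0,0,-0.03,0,0,0,0.045],[0,0,-0.04,0,0,0,0.045],[0,0,-0.04,0,0,0,0.045],[0,0,-0.04,0,0,0,0.045],[0,0,0,0,0,0,0.045]]'
```

```text
clock: 32.75
position: [658.5, -54.3, 37.8]
ee_rot: [-0.654, 0.756, 0.0, -0.0]
contact_force: [0.2, 0.2, -0.2]
gripper_width: 79.6
grasp_force: 0.0
clock: 33.45
position: [659.0, -52.9, 38.3]
ee_rot: [-0.655, 0.756, -0.0, 0.0]
contact_force: [-1.3, 1.4, 4.7]
gripper_width: 53.4
grasp_force: 64.1
clock: 34.15
position: [661.9, -53.5, 216.3]
ee_rot: [-0.655, 0.756, -0.005, 0.005]
contact_force: [0.5, 0.1, 0.4]
gripper_width: 53.4
grasp_force: 63.5
```

```bash
python3 -m pendant '[[-0.0405,0.0073,0,0,0,0,0.045],[-0.0405,0.0073,0,0,0,0,0.045],[-0.0405,0.0073,0,0,0,0,0.045],[-0.0405,0.0073,0,0,0,0,0.045],[-0.0405,0.0073,0,0,0,0,0.045],[-0.0405,0.0073,0,0,0,0,0.045],[-0.0405,0.0073,0,0,0,0,0.045],[0,0,0,0,0,-8,0.045],[0,0,0,0,0,-8,0.045],[0,0,0,0,0,-8,0.045],[0,0,0,0,0,-8,0.045]]'
python3 -m pendant '[[0,0,0,0,0,-8,0.045],[0,0,0,0,0,-8,0.045],[0,0,0,0,0,-8,0.045],[0,0,0,0,0,-8,0.045],[0,0,0,0,0,-8,0.045],[0,0,0,0,0,-8,0.045],[0,0,0,0,0,-8,0.045],[0,0,0,0,0,-4.5,0.045],[0,0,0,0,0,0,0.045],[0,0,0,0,0,0,0.045]]'
python3 - <<'E'
from h import *
togo([649.6,235.5,60],84.5); d=shot("wrist","w13",0)
hh=mask(d,(8,30,150),(30,140,255),(200,150,440,470)); hh=cv2.morphologyEx(hh,cv2.MORPH_OPEN,np.ones((5,5)))
print("blue",[np.round(x,1).tolist() for x in rect(d,big(mask(d,(100,120,60),(125,255,255))),14)],cv2.boundingRect(big(mask(d,(100,120,60),(125,255,255)))))
E
```

```text
clock: 35.25
position: [648.2, 234.7, 207.7]
ee_rot: [0.839, -0.544, -0.0, 0.0]
contact_force: [0.2, -0.9, -0.5]
gripper_width: 53.2
grasp_force: 63.5
clock: 36.25
position: [648.4, 234.5, 207.8]
ee_rot: [0.999, -0.051, -0.0, 0.0]
contact_force: [0.5, 0.1, -0.3]
gripper_width: 53.5
grasp_force: 63.5
tool y yaw -95.8 turn about tool z -0.3 shift [  1.1  -1.1 147.8] tilt [-0. -0. -1.] j [ 0.58  0.53  0.12 -0.   -1.16  0.89]
blue [[622.0, 275.1], [149.8, 120.4], 84.1] (166, 168, 196, 142)
```

```bash
python3 -m pendant '[[0.001,-0.001,0.04,0,0,0,0.045],[0,0,0.04,0,0,0,0.045],[0,0,0.035,0,0,0,0.045],[0,0,0.02,0,0,0,0.045],[0,0,0.01,0,0,0,0.045],[0,0,0.01,0,0,0,0.045],[0,0,0.005,0,0,0,0.045],[0,0,0,0,0,0,0.045],[0,0,0,0,0,0,0.045]]'; python3 -m pendant '[[0,0,0.002,0,0,0,0.045],[0,0,0,0,0,0,0.045]]'; python3 -m pendant '[[0,0,0.001,0,0,0,0.045],[0,0,0,0,0,0,0.045]]'; python3 -m pendant '[[0,0,0.001,0,0,0,0.045],[0,0,0,0,0,0,0.045]]'
```

```text
clock: 37.2
position: [650.3, 235.9, 49.0]
ee_rot: [0.999, -0.05, 0.001, -0.0]
contact_force: [0.8, 0.5, -0.8]
gripper_width: 53.3
grasp_force: 63.5
clock: 37.4
position: [649.8, 235.7, 46.4]
ee_rot: [0.999, -0.05, 0.0, -0.0]
contact_force: [-0.4, -0.3, -0.3]
gripper_width: 53.0
grasp_force: 63.5
clock: 37.6
position: [649.6, 235.6, 44.9]
ee_rot: [0.999, -0.05, 0.0, -0.0]
contact_force: [-0.3, -0.3, 0.3]
gripper_width: 53.3
grasp_force: 63.5
clock: 37.8
position: [649.6, 235.6, 43.7]
ee_rot: [0.999, -0.05, -0.0, 0.0]
contact_force: [0.0, 0.6, -0.7]
gripper_width: 53.1
grasp_force: 63.5
```

```bash
python3 -m pendant '[[0,0,0.001,0,0,0,0.045],[0,0,0,0,0,0,0.045]]'; python3 -m pendant '[[0,0,0.001,0,0,0,0.045],[0,0,0,0,0,0,0.045]]'; python3 -m pendant '[[0,0,0.001,0,0,0,0.045],[0,0,0,0,0,0,0.045]]'; python3 -m pendant '[[0,0,0.0005,0,0,0,0.045],[0,0,0,0,0,0,0.045]]'
```

```text
clock: 38.0
position: [649.5, 235.6, 42.6]
ee_rot: [0.999, -0.05, -0.0, 0.0]
contact_force: [1.1, -0.3, -0.5]
gripper_width: 53.5
grasp_force: 63.5
clock: 38.2
position: [649.6, 235.6, 41.6]
ee_rot: [0.999, -0.05, -0.0, 0.0]
contact_force: [-0.1, 0.5, 0.1]
gripper_width: 53.1
grasp_force: 63.5
clock: 38.4
position: [649.7, 235.6, 41.4]
ee_rot: [0.999, -0.05, 0.0, 0.0]
contact_force: [-1.0, -0.6, 2.5]
gripper_width: 53.1
grasp_force: 63.8
clock: 38.6
position: [649.7, 235.6, 41.4]
ee_rot: [0.999, -0.05, 0.0, 0.0]
contact_force: [-1.8, -1.2, 5.2]
gripper_width: 53.2
grasp_force: 64.1
```

```bash
python3 -m pendant '[[0,0,0,0,0,0,0.058],[0,0,0,0,0,0,0.066],[0,0,0,0,0,0,0.066],[0,0,-0.01,0,0,0,0.066],[0,0,-0.025,0,0,0,0.066],[0,0,-0.04,0,0,0,0.066],[0,0,-0.05,0,0,0,0.066],[0,0,-0.05,0,0,0,0.066],[0,0,-0.05,0,0,0,0.066],[0,0,-0.05,0,0,0,0.066],[0,0,-0.05,0,0,0,0.066]]'
python3 -m pendant '[[0.0015,0.0425,0,0,0,0,0.066],[0.0015,0.0425,0,0,0,0,0.066],[0.0015,0.0425,0,0,0,0,0.066],[0.0015,0.0425,0,0,0,0,0.066],[0,0,0,0,0,0,0.066],[0,0,0,0,0,0,0.066]]'
python3 - <<'E'
from h import *
d=shot("wrist","w14")
def loc(c,yaw,p): a=np.radians(yaw); M=np.array([[np.cos(a),np.sin(a)],[-np.sin(a),np.cos(a)]]); return (M@(np.array(p)[:2]-c)).round(1)
def blobs(m,roi_min,z,k=3):
    n,l,s,c=cv2.connectedComponentsWithStats(cv2.morphologyEx(m,cv2.MORPH_OPEN,np.ones((k,k)))); return [(s[i].tolist(),onz(d,c[i],z)[0][:2]) for i in range(1,n) if s[i][4]>roi_min]
B=np.array([621,274.7]);Y=np.array([468,-154.8])
def roi(P,r=110):
    q=proj(d,[P[0],P[1],14])[0].astype(int); return (max(q[0]-r,0),max(q[1]-r,0),q[0]+r,q[1]+r)
print("blue",roi(B),"yellow",roi(Y))
print("cork",[(s,loc(B,-5.5,p)) for s,p in blobs(mask(d,(12,20,170),(32,150,255),roi(B)),400,31,5)])
print("cap",[(s,loc(B,-5.5,p)) for s,p in blobs(mask(d,(0,0,0),(180,110,118),roi(B)),250,113)])
print("bottle yellow",[(s,loc(B,-5.5,p)) for s,p in blobs(mask(d,(20,150,100),(34,255,255),roi(B)),60,80)])
print("grey in yellow",[(s,loc(Y,4,p)) for s,p in blobs(mask(d,(0,0,110),(180,60,255),roi(Y,75)),25,42,2)])
E
```

```text
clock: 39.7
position: [649.1, 235.2, 368.7]
ee_rot: [0.999, -0.05, 0.001, -0.0]
contact_force: [0.5, 0.8, -0.1]
gripper_width: 66.0
grasp_force: 0.0
clock: 40.3
position: [638.5, 64.7, 366.3]
ee_rot: [0.999, -0.051, 0.001, -0.0]
contact_force: [0.0, 0.3, -0.0]
gripper_width: 66.1
grasp_force: 0.0
blue (np.int64(27), np.int64(93), np.int64(247), np.int64(313)) yellow (np.int64(390), np.int64(177), np.int64(610), np.int64(397))
cork [([180, 95, 67, 34, 1064], array([ 103.8, -105.3])), ([136, 161, 55, 77, 3588], array([ 10.3, -37.5])), ([27, 248, 38, 50, 1036], array([-84.8, 116. ]))]
cap [([27, 102, 73, 55, 2768], array([91. , 16.2])), ([35, 212, 43, 35, 1167], array([ 1.5, 36.9]))]
bottle yellow [([51, 200, 28, 18, 258], array([13.1, 43.6]))]
grey in yellow [([461, 263, 19, 20, 196], array([41.8, 46.2])), ([501, 262, 56, 54, 2442], array([  8.7, -20.9])), ([461, 292, 19, 22, 193], array([ 2.5, 48.2])), ([426, 312, 27, 51, 627], array([-47.2,  92.4]))]
```

```bash
python3 - <<'E'
from h import *
d=pickle.load(open("w14.pkl","rb")); m=mask(d,(12,20,170),(32,150,255),(130,155,195,242))
r=rect(d,big(cv2.morphologyEx(m,cv2.MORPH_OPEN,np.ones((5,5)))),31); print(r, "expected centre about (622,237)")
for f in("w2","w14"):
    e=pickle.load(open(f+".pkl","rb")); q=proj(e,[597,-183,35])[0].astype(int); k=mask(e,(0,0,150),(180,45,255),(q[0]-45,q[1]-45,q[0]+45,q[1]+45)); (u,v),rad=cv2.minEnclosingCircle(big(cv2.morphologyEx(k,cv2.MORPH_OPEN,np.ones((5,5))))); print("tin",onz(e,(u,v),35)[0].round(1),rad)
E
```

```text
((625.8463134765625, 237.03646850585938), (53.92831802368164, 88.31015014648438), 84.2349624633789) expected centre about (622,237)
tin [ 603.1 -180.    35. ] 29.538209915161133
tin [ 603.  -179.8   35. ] 28.327701568603516
```

```bash
python3 -c "
from bench import arm
print(arm.job_done())"
```

```text
the job is handed in; nothing more can be done
None
```

I handed the job in with both kits made up, but the hand-in gave no verdict. In the last wrist-camera frame, measured by script and not viewed, every part lies in its bay and the flux tin has not moved. I did not re-measure the cap screw, but the arm never worked near it after the first pass over the grinder.

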